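# Set the slotted trimmer to its mark with the tuning tool

## Task

Take the plastic tuning tool from its wooden stand, fit its blade into the slotted screw of the trimmer and turn the screw until its pointer lies on the long set mark, to within about ten degrees. Then put the tool back in its stand, hanging upright by its flange, and let go. The similar unit with the hexagon head is not the one meant.

Things in the scene. Friction and masses are not known exactly. Their poses are not given: they have to be found in the camera images.
- tool_grip (a point): Handle centre of the loose plastic tuning tool (50-100 g), upright in its stand, z up. Handle: flat paddle 32 mm wide (x), 18 thick (y, grip across it), 64 high. Below it: round flange 50 across, 6 thick, underside 38 below this point; shaft 24 across; flat blade 24 wide (x), 5 thick (y), tip 90 below this point, last 14 bare. Blade parallel to handle's broad sides; half a turn is the same.
- slot (a point): Centre of the slot at the top of the trimmer's 47 mm round metal screw head, 54 mm above the bench on a fixed 104 mm square black housing with white ticks. Slot along x (turns with the screw), right across, 8 mm wide (top 4 mm flared to 15), 12 deep: blade has 7 degrees play each way. White pointer at -x. Tool fully down: handle centre 78 mm above. The like housing with a hexagon head is not it.
- trimmer (a joint): Angle of the slotted screw, rad, counter-clockwise from above positive. 0: pointer on the long thick white set mark (middle tick, on the side opposite the brass terminals). Starts 0.6 to 1.2 counter-clockwise of the mark: turn it clockwise. Light friction, 0.04 N m; stays where left; stops at -1.75 and 1.75.
- stand_hole0 (a point): Mouth centre of the round hole in the top of the fixed wooden stand (block 75 mm square, 60 mm high, top at this point, z up). The hole is 31 mm across, chamfered 2 mm, right through. The tool hangs in it by its flange, at any angle about the vertical, handle centre 38 mm above this point. A drill press stands at the right of the bench: keep the arm clear of it.
Not all that is in view belongs to the job. Leave any green look-alike of the part that bears slot alone.

How it is judged (in metres and radians):
On the way, in this order (a step that is already met when the one before it is completed fails the run):
1. the tool's blade is at least 6 mm down in the trimmer's slot (horizontal distance between tool_grip and slot below 0.014 m and z of tool_grip in the frame of slot below 0.084 m and angle between the x axis of tool_grip and the x axis of slot, either way round below 0.25 rad and angle between tool_grip's own z axis and vertical below 0.2 rad), for 0.2 s.
2. with the blade in the slot, the pointer is brought to within 12 degrees of the set mark (value of joint trimmer between -0.21 and 0.21 rad and horizontal distance between tool_grip and slot below 0.014 m and z of tool_grip in the frame of slot below 0.084 m), for 0.2 s.
At the end, for the whole second after the job is handed in: The trimmer's pointer rests within 12 degrees of the set mark, and the released tool hangs upright (within 10 degrees) in its stand, its handle centre within 12 mm of the hole's axis and its flange seated on the stand (within 6 mm) (value of joint trimmer between -0.21 and 0.21 rad and velocity of joint trimmer between -0.05 and 0.05 rad/s and horizontal distance between tool_grip and stand_hole0 below 0.012 m and z of tool_grip in the frame of stand_hole0 between 0.032 and 0.044 m and angle between tool_grip's own z axis and vertical below 0.17 rad); the robot touches nothing.
It also fails if it takes over 58 s, if anything falls off the work surface, if the arm or the gripper's body presses on something with over 40 N, if the wrist force passes 120 N, or if a joint passes its speed limit or range.

## Robot

A 6-joint arm with a two-finger parallel gripper is mounted at the origin on a cart in front of the work surface, level with it; the furniture and walls round the work are solid. World frame = base frame: x ahead of the robot, y to its left, z up, the work surface at z = 0. Lengths are in mm, angles in rad, forces in N, time in s.
With the tool pointing down it reaches from about 400 to 925 mm from the base axis. Payload 12.5 kg.
Tool frame: the origin (TCP) lies on the centre line of the jaws, within the pads' length; the fingertips stand 14 mm ahead of it and the grasp point (between the pads) lies 5 mm behind it; z points along the fingers, x is the direction in which the jaws open and shut, and the axes are right-handed (so a half turn about z gives the same grasp; the last joint's range is limited). The gripper opens to 95 mm and grips with 3 to 60 N. Pads are 20 mm wide; open, the fingers measure 119 mm over their backs; the gripper's body (75 mm by 180 mm) begins 59 mm behind the grasp point.
Start: joints at [-1.339, 0.491, 1.559, -0, 1.092, -0.106], TCP at [207.156, -589.688, 228.661] pointing down, gripper open.
Joint ranges: [-3.1, 3.1], [-0.84, 2.19], [0.05, 2.79], [-1.13, 4.28], [0.06, 2.93], [-2.69, 2.69]. Speed limits (rad/s): [2.22, 2.22, 2.79, 3.14, 3.14, 3.14].

## Interface

Orientations are given as [roll, pitch, yaw] about the fixed x, y, z axes, in that order (R = Rz(yaw) Ry(pitch) Rx(roll)).
In Python, from cell import state, read_camera, job_done gives the robot as it stands.
- The arm moves only by the shell command python3 -m handwheel 'ROWS'. ROWS is JSON, a list of rows, each an object of numbers: "hand": the finger opening in m, from 0 to 0.0951; "x", "y", "z": the shift along the world's x, y, z in m; "spin": the turn about the world's z in units of 5 degrees (1.0 is 5 degrees). In form: [{"hand": .., "x": .., "y": .., "z": .., "spin": ..}, ...]. A call has 1 to 20 rows; each row is the pose to reach, as a shift and turn from the pose commanded when the call began; what a row does not reach only later rows make up. A row lasts 1/12 s, in which the tool goes at most 41.7 mm and 7.16 degrees, less where a joint would pass 70% of its speed; a pose out of reach is approached as far as the arm can. A call with a gripper value outside its range is refused whole. The fingers move at their own pace and stop on an object; the grip force is fixed at half the most. Time passes only in rows, so rows that repeat a pose let the fingers close. It gives the time, the measured TCP pose, the force and the opening at its end, in the units of the state.
- state(): the state, without advancing time (a new reading comes with each control period).
- read_camera(name): name is "scene" or "top" or "wrist"; returns a dict with "img" (480x640x3 uint8, red, green, blue), "fx", "fy", "cx", "cy" (pixels), "D" ([k1, k2, p1, p2, k3] as OpenCV has them; the pictures are not rectified), "T" (4x4, takes a point from camera to world coordinates). Camera axes: x right, y down, z forward; pixel columns grow to the right and rows downward; lengths in mm; the calibration is good to about 2 mm. A picture is of the moment at which its call begins. There is no depth.
- job_done(): hands the job in, once; it reports no verdict.
The state is a dict: "t": time; "joints": joint angles; "qvel": joint speeds; "tau": joint torques, N m; "eef_pos": TCP position; "tcp_rot": TCP orientation; "ft_force": force on the tool from outside, world axes, zero at the start; "moment": the same for the moment, N m; "opening": opening from 0.0 (shut) to 1.0 (fully open).
Only numpy, scipy, OpenCV 4.12 (cv2) and the standard library are available. Lean on these libraries where they do the work, as an engineer would, in place of code of your own. Each camera call takes 0.05 s, during which the arm holds its last target. There are 200 camera calls.

## Working session

There is one attempt and no reset: what is moved stays moved. The work goes in short steps, Python scripts to look and compute and a shell command to move; the robot and the scene stay as the last step left them, time stands still between calls to the robot, and variables do not carry over. Pictures are saved under pics/ and viewed, about 8 in all and at most 12, crops included, and the job is handed in when it is done.

```bash
mkdir -p pics; ls; cat > h.py <<'E'
import numpy as np, cv2
from cell import state, read_camera, job_done
def ray(c,u,v):
    K=np.array([[c["fx"],0,c["cx"]],[0,c["fy"],c["cy"]],[0,0,1.]])
    p=cv2.undistortPoints(np.array([[[u,v]]],float),K,np.array(c["D"],float))[0,0]
    T=np.array(c["T"]); d=T[:3,:3]@np.array([p[0],p[1],1]); return T[:3,3],d
def at(c,u,v,z):
    o,d=ray(c,u,v); return o+d*(z-o[2])/d[2]
def px(c,P):
    K=np.array([[c["fx"],0,c["cx"]],[0,c["fy"],c["cy"]],[0,0,1.]])
    T=np.array(c["T"]); R=T[:3,:3].T; t=-R@T[:3,3]
    return cv2.projectPoints(np.array(P,float).reshape(-1,1,3),cv2.Rodrigues(R)[0],t,K,np.array(c["D"],float))[0].reshape(-1,2)
def save(n,im): cv2.imwrite("pics/"+n,im[:,:,::-1])
E
python3 - <<'E'
from h import *
import pickle
s=state(); print(s)
for n in("top","scene","wrist"):
    c=read_camera(n); pickle.dump(c,open(n+".pkl","wb")); save(n+"0.png",c["img"]); print(n,np.round(c["T"],2).tolist())
E
```

```text
pics
{'t': 0.0, 'joints': array([-1.33856493e+00,  4.91544629e-01,  1.55944158e+00,  1.56670280e-05,
        1.09170652e+00, -1.05597683e-01]), 'qvel': array([ 0.00016451, -0.00125996, -0.00073637, -0.00152955, -0.0002901 ,
        0.00178661]), 'tau': array([-4.03589456e-04, -6.12648296e+01, -2.58182627e+01,  6.92657358e-02,
        4.82325337e-02, -1.19999345e-04]), 'eef_pos': array([ 207.12358205, -589.44193984,  228.07372851]), 'tcp_rot': array([-3.14146289e+00,  1.09248194e-03, -1.23297441e+00]), 'ft_force': array([-0.50283939,  0.03593101, -0.07767692]), 'moment': array([ 0.01098482, -0.00304487,  0.01904863]), 'opening': 1.000292460074269}
top [[-0.02, -0.99, 0.13, 368.58], [-1.0, 0.02, -0.02, 256.4], [0.02, -0.13, -0.99, 1174.11], [0.0, 0.0, 0.0, 1.0]]
scene [[-0.82, -0.4, 0.41, 86.51], [-0.58, 0.57, -0.59, 852.34], [0.0, -0.72, -0.7, 816.44], [0.0, 0.0, 0.0, 1.0]]
wrist [[0.33, -0.9, -0.27, 284.06], [-0.94, -0.32, -0.1, -562.7], [-0.0, 0.29, -0.96, 384.71], [0.0, 0.0, 0.0, 1.0]]
```

View pics/top0.png

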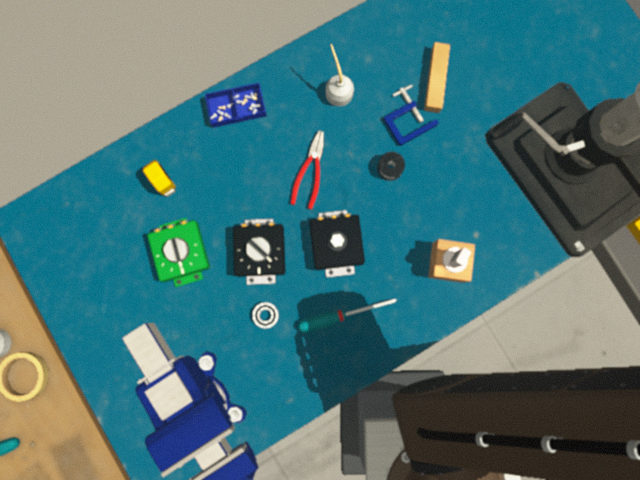

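View pics/scene0.png

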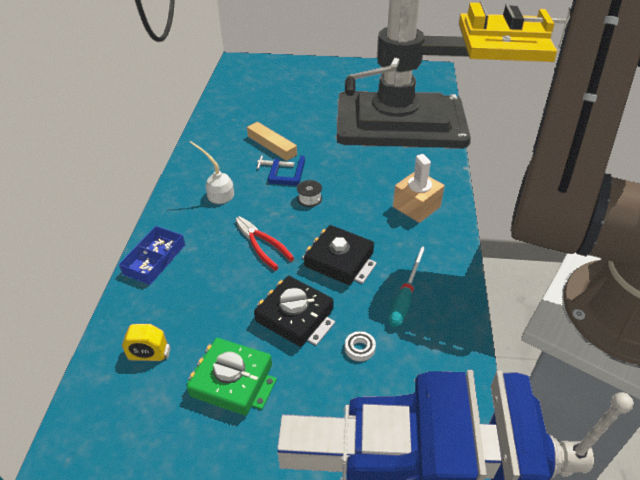

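The top view shows the black slotted trimmer near (258,249), its terminals up (+x) and set mark below. The stand with the tool is at (453,260), and the drill press is to the right. The scene view agrees. Next I'll take close crops.

```bash
python3 - <<'E'
from h import *
import pickle
t=pickle.load(open("top.pkl","rb")); s=pickle.load(open("scene.pkl","rb"))
print(at(t,258,249,54),at(t,458,257,70),at(t,453,260,60))
print(at(s,293,300,54), at(s,420,187,60))
f=lambda c,u,v,r:cv2.resize(c["img"][v-r:v+r,u-r:u+r],(400,300) if 0 else (390,390),interpolation=cv2.INTER_CUBIC)
a=np.hstack([f(t,258,250,39),f(t,453,258,39)])
save("crop1.png",a)
E
```

```text
[502.30232243 369.78828127  54.        ] [476.99882052 -30.46457982  70.        ] [472.10424398 -22.56624515  60.        ]
[501.77644885 374.91660508  54.        ] [468.99867427 -20.71573996  60.        ]
```

View pics/crop1.png

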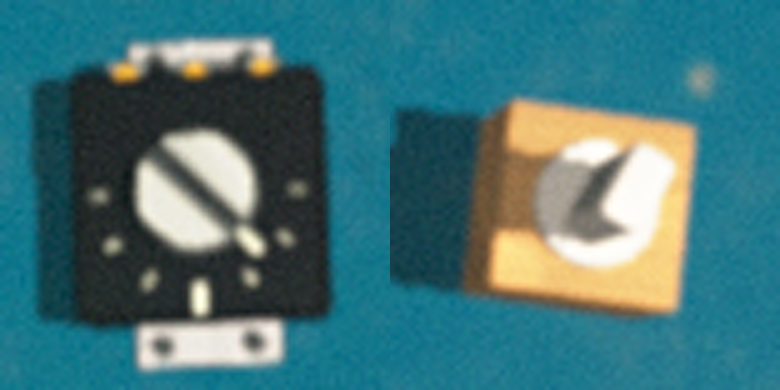

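The crop shows the pointer about 45° CCW of the set mark, and the handle's width at about yaw -40°. Before moving I'll triangulate the press's yellow vice and get a finer measure of the trimmer angle.

```bash
python3 - <<'E'
from h import *
import pickle
t=pickle.load(open("top.pkl","rb")); s=pickle.load(open("scene.pkl","rb"))
for uv in [(465,52),(550,55),(510,40)]:
  for z in (100,200,300,400):
    P=at(s,*uv,z); print(uv,z,P.round(),px(t,P).round())
q=lambda x,y,z:at(t,219+x/5,211+y/5,z)
h=q(197,190,54); p=q(250,240,45); m=q(200,297,40)
g=lambda a:np.degrees(np.arctan2(a[1],a[0]))%360
print(h,g(p-h),g(m-h))
a,b=q(152,147,54),q(240,228,54); print(g(b-a),(a+b)/2)
E
```

```text
(465, 52) 100 [ 635. -581.  100.] [[719. 174.]]
(465, 52) 200 [ 558. -381.  200.] [[661. 202.]]
(465, 52) 300 [ 482. -181.  300.] [[585. 238.]]
(465, 52) 400 [405.  19. 400.] [[485. 285.]]
(550, 55) 100 [ 433. -713.  100.] [[788. 270.]]
(550, 55) 200 [ 385. -495.  200.] [[728. 295.]]
(550, 55) 300 [ 336. -276.  300.] [[649. 327.]]
(550, 55) 400 [288. -58. 400.] [[544. 368.]]
(510, 40) 100 [ 562. -735.  100.] [[790. 208.]]
(510, 40) 200 [ 496. -513.  200.] [[731. 235.]]
(510, 40) 300 [ 429. -292.  300.] [[653. 269.]]
(510, 40) 400 [363. -70. 400.] [[549. 313.]]
[502.28783405 368.98295015  54.        ] 226.06094706061322 179.42759233315934
226.48220375509408 [503.33922557 369.41651678  54.        ]
```

```bash
python3 -m handwheel '[{"x":-0.057,"y":0.17,"z":0.09,"spin":-12},{"x":-0.057,"y":0.17,"z":0.09,"spin":-12},{"x":-0.057,"y":0.17,"z":0.09,"spin":-12},{"x":-0.057,"y":0.17,"z":0.09,"spin":-12},{"x":-0.057,"y":0.17,"z":0.09,"spin":-12},{"x":-0.057,"y":0.17,"z":0.09,"spin":-12},{"x":-0.057,"y":0.17,"z":0.09,"spin":-12},{"x":-0.057,"y":0.17,"z":0.09,"spin":-12},{"x":-0.057,"y":0.17,"z":0.09,"spin":-12},{"x":0.063,"y":0.28,"z":0.09,"spin":-12},{"x":0.063,"y":0.28,"z":0.09,"spin":-12},{"x":0.063,"y":0.28,"z":0.09,"spin":-12},{"x":0.063,"y":0.28,"z":0.09,"spin":-12},{"x":0.063,"y":0.28,"z":0.09,"spin":-12}]'
```

```text
invalid input
```

```bash
python3 -m handwheel '[{"hand":0.095,"x":-0.057,"y":0.17,"z":0.09,"spin":-12},{"hand":0.095,"x":-0.057,"y":0.17,"z":0.09,"spin":-12},{"hand":0.095,"x":-0.057,"y":0.17,"z":0.09,"spin":-12},{"hand":0.095,"x":-0.057,"y":0.17,"z":0.09,"spin":-12},{"hand":0.095,"x":-0.057,"y":0.17,"z":0.09,"spin":-12},{"hand":0.095,"x":-0.057,"y":0.17,"z":0.09,"spin":-12},{"hand":0.095,"x":-0.057,"y":0.17,"z":0.09,"spin":-12},{"hand":0.095,"x":-0.057,"y":0.17,"z":0.09,"spin":-12},{"hand":0.095,"x":-0.057,"y":0.17,"z":0.09,"spin":-12},{"hand":0.095,"x":0.063,"y":0.28,"z":0.09,"spin":-12},{"hand":0.095,"x":0.063,"y":0.28,"z":0.09,"spin":-12},{"hand":0.095,"x":0.063,"y":0.28,"z":0.09,"spin":-12},{"hand":0.095,"x":0.063,"y":0.28,"z":0.09,"spin":-12},{"hand":0.095,"x":0.063,"y":0.28,"z":0.09,"spin":-12}]'
```

```text
t: 1.32
eef_pos: [273.2, -305.8, 318.8]
tcp_rot: [-3.141, 0.001, -2.276]
ft_force: [1.0, 0.5, 1.1]
opening: 0.996
```

```bash
python3 -m handwheel '[{"hand":0.095,"x":0.13,"y":0.23,"z":0,"spin":0},{"hand":0.095,"x":0.13,"y":0.23,"z":0,"spin":0},{"hand":0.095,"x":0.13,"y":0.23,"z":0,"spin":0},{"hand":0.095,"x":0.13,"y":0.23,"z":0,"spin":0},{"hand":0.095,"x":0.13,"y":0.23,"z":0,"spin":0},{"hand":0.095,"x":0.13,"y":0.23,"z":0,"spin":0},{"hand":0.095,"x":0.13,"y":0.23,"z":0,"spin":0},{"hand":0.095,"x":0.203,"y":0.286,"z":-0.09,"spin":0},{"hand":0.095,"x":0.203,"y":0.286,"z":-0.09,"spin":0},{"hand":0.095,"x":0.203,"y":0.286,"z":-0.09,"spin":0},{"hand":0.095,"x":0.203,"y":0.286,"z":-0.09,"spin":0},{"hand":0.095,"x":0.203,"y":0.286,"z":-0.09,"spin":0},{"hand":0.095,"x":0.203,"y":0.286,"z":-0.09,"spin":0}]'
python3 - <<'E'
from h import *
import pickle
c=read_camera("wrist"); pickle.dump(c,open("w1.pkl","wb")); save("w1.png",c["img"]); s=state(); print(s["eef_pos"],s["tcp_rot"],s["joints"])
E
```

```text
t: 2.4
eef_pos: [472.9, -23.9, 228.9]
tcp_rot: [3.141, -0.001, -2.28]
ft_force: [-0.2, -0.2, -0.4]
opening: 1.002
[472.90513813 -24.25527686 229.52831703] [-3.14082042e+00  1.97467275e-04 -2.28046174e+00] [-1.90750401e-01  2.75108330e-01  1.91619219e+00 -2.60115718e-04
  9.49523640e-01  2.08986274e+00]
```

View pics/w1.png

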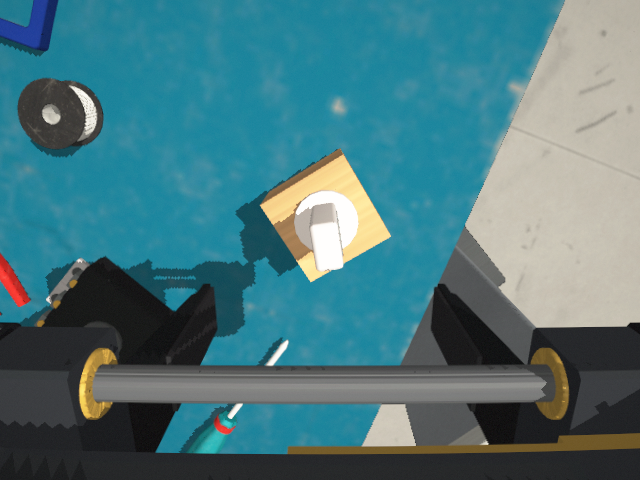

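The wrist view shows the flange centre near (326,221). The white top face of the handle spans about (313–343, 232–270), long side vertical in the image, so the jaws already close roughly across it. I'll segment the top face.

```bash
python3 - <<'E'
from h import *
import pickle
c=pickle.load(open("w1.pkl","rb")); im=c["img"].astype(int)
sub=im[180:290,280:380]; 
for v in range(190,280,6): print(v,[int(x) for x in im[v,300:360:4].min(axis=1)])
w=np.zeros(im.shape[:2],np.uint8); w[225:285,300:356]=(im[225:285,300:356].min(axis=2)>225)*255
n,l,st,ce=cv2.connectedComponentsWithStats(w); print(st,ce)
k=1+np.argmax(st[1:,4]); ys,xs=np.where(l==k)
P=np.array([at(c,x,y,130)[:2] for x,y in zip(xs,ys)],np.float32)
print(cv2.minAreaRect(P))
f=np.zeros_like(w)
big=cv2.resize(c["img"][170:300,260:400],None,fx=5,fy=5,interpolation=cv2.INTER_NEAREST)[:600]
save("crop2.png",big)
E
```

```text
190 [143, 144, 148, 149, 150, 155, 181, 186, 182, 155, 148, 146, 149, 153, 153]
196 [148, 152, 218, 253, 253, 253, 253, 253, 253, 253, 253, 241, 155, 164, 165]
202 [98, 253, 253, 253, 253, 253, 251, 250, 250, 253, 253, 253, 253, 163, 159]
208 [253, 253, 168, 146, 162, 165, 167, 172, 188, 253, 253, 253, 253, 253, 165]
214 [168, 167, 169, 143, 164, 166, 169, 170, 183, 193, 253, 253, 253, 253, 253]
220 [168, 168, 169, 152, 166, 167, 172, 171, 176, 216, 253, 253, 253, 253, 253]
226 [168, 169, 169, 228, 250, 251, 252, 252, 253, 254, 253, 253, 253, 253, 253]
232 [169, 167, 170, 229, 252, 252, 253, 253, 253, 253, 250, 253, 253, 253, 223]
238 [166, 169, 169, 203, 252, 252, 253, 253, 253, 253, 195, 253, 253, 252, 154]
244 [88, 148, 167, 161, 252, 253, 253, 253, 253, 253, 220, 253, 220, 151, 150]
250 [88, 87, 83, 96, 245, 253, 253, 253, 253, 253, 251, 150, 147, 147, 149]
256 [81, 138, 146, 152, 229, 253, 253, 253, 253, 253, 253, 145, 149, 150, 156]
262 [162, 169, 167, 164, 202, 252, 253, 253, 253, 253, 253, 152, 34, 34, 34]
268 [33, 166, 164, 160, 156, 252, 252, 244, 245, 236, 153, 49, 37, 37, 41]
274 [29, 27, 158, 156, 157, 161, 160, 38, 36, 44, 45, 45, 45, 44, 38]
[[     0      0    640    480 305773]
 [   312    225     31     46   1151]
 [   339    225     17     23    276]] [[319.44641286 239.47843989]
 [327.13727194 246.62988705]
 [347.01811594 233.65217391]]
((471.646728515625, -26.927656173706055), (16.149707794189453, 30.632131576538086), 58.03922653198242)
```

View pics/crop2.png

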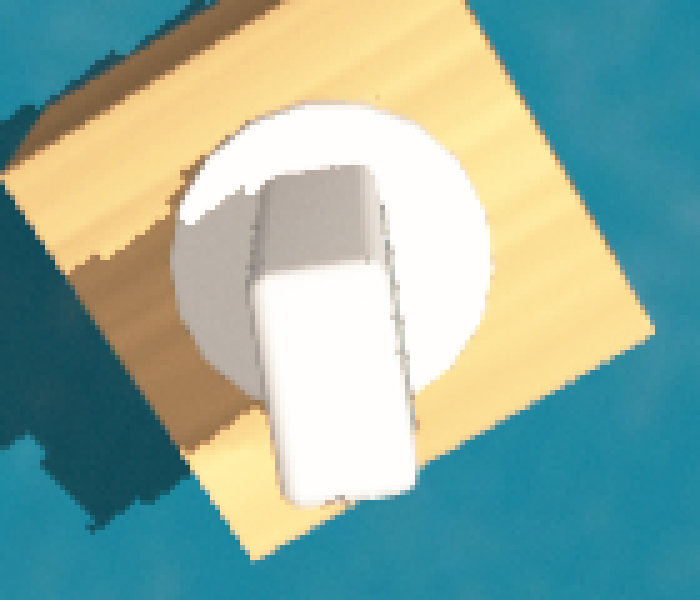

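```bash
python3 - <<'E'
from h import *
import pickle
c=pickle.load(open("w1.pkl","rb"))
print(at(c,326.4,221,66),at(c,325.8,220.8,60))
a,b=at(c,261,205.6,60),at(c,390.6,236,60); print(np.linalg.norm(a-b),(a+b)/2)
E
```

```text
[472.14978545 -27.20331843  66.        ] [471.40239135 -26.00205417  60.        ]
104.8000371398534 [470.96068766 -26.34348509  60.        ]
```

```bash
python3 -m handwheel '[{"hand":0.095,"x":-0.0013,"y":-0.0027,"z":-0.04,"spin":1.4},{"hand":0.095,"x":-0.0013,"y":-0.0027,"z":-0.08,"spin":1.7},{"hand":0.095,"x":-0.0013,"y":-0.0027,"z":-0.11,"spin":1.7},{"hand":0.095,"x":-0.0013,"y":-0.0027,"z":-0.136,"spin":1.7},{"hand":0.095,"x":-0.0013,"y":-0.0027,"z":-0.136,"spin":1.7},{"hand":0.095,"x":-0.0013,"y":-0.0027,"z":-0.136,"spin":1.7},{"hand":0.0,"x":-0.0013,"y":-0.0027,"z":-0.136,"spin":1.7},{"hand":0.0,"x":-0.0013,"y":-0.0027,"z":-0.136,"spin":1.7},{"hand":0.0,"x":-0.0013,"y":-0.0027,"z":-0.136,"spin":1.7},{"hand":0.0,"x":-0.0013,"y":-0.0027,"z":-0.136,"spin":1.7},{"hand":0.0,"x":-0.0013,"y":-0.0027,"z":-0.136,"spin":1.7},{"hand":0.0,"x":-0.0013,"y":-0.0027,"z":-0.136,"spin":1.7},{"hand":0.0,"x":-0.0013,"y":-0.0027,"z":-0.136,"spin":1.7},{"hand":0.0,"x":-0.0013,"y":-0.0027,"z":-0.136,"spin":1.7}]'
```

```text
t: 3.62
eef_pos: [471.9, -26.4, 92.7]
tcp_rot: [-3.142, -0.0, -2.132]
ft_force: [-0.5, -1.0, 0.1]
opening: 0.492
```

```bash
python3 -m handwheel '[{"hand":0.0,"x":0,"y":0,"z":0,"spin":0},{"hand":0.0,"x":0,"y":0,"z":0,"spin":0},{"hand":0.0,"x":0,"y":0,"z":0,"spin":0},{"hand":0.0,"x":0,"y":0,"z":0,"spin":0},{"hand":0.0,"x":0,"y":0,"z":0,"spin":0},{"hand":0.0,"x":0,"y":0,"z":0,"spin":0},{"hand":0.0,"x":0,"y":0,"z":0,"spin":0},{"hand":0.0,"x":0,"y":0,"z":0,"spin":0},{"hand":0.0,"x":0,"y":0,"z":0,"spin":0}]'
```

```text
t: 4.37
eef_pos: [471.8, -26.4, 92.6]
tcp_rot: [3.141, -0.0, -2.132]
ft_force: [-0.3, 1.2, -1.1]
opening: 0.19
```

```bash
python3 -m handwheel '[{"hand":0.0,"x":0,"y":0,"z":0.02,"spin":0},{"hand":0.0,"x":0,"y":0,"z":0.06,"spin":0},{"hand":0.0,"x":0,"y":0,"z":0.1,"spin":0},{"hand":0.0,"x":0,"y":0,"z":0.14,"spin":0},{"hand":0.0,"x":0,"y":0.01,"z":0.15,"spin":1},{"hand":0.0,"x":0.01,"y":0.04,"z":0.15,"spin":2.3},{"hand":0.0,"x":0.01,"y":0.07,"z":0.15,"spin":3.6},{"hand":0.0,"x":0.01,"y":0.1,"z":0.15,"spin":4.9},{"hand":0.0,"x":0.01,"y":0.13,"z":0.15,"spin":6.2},{"hand":0.0,"x":0.01,"y":0.165,"z":0.15,"spin":7.5},{"hand":0.0,"x":0.01,"y":0.2,"z":0.15,"spin":8.8},{"hand":0.0,"x":0.01,"y":0.235,"z":0.15,"spin":10.1},{"hand":0.0,"x":0.01,"y":0.27,"z":0.15,"spin":11.4},{"hand":0.0,"x":0.01,"y":0.3,"z":0.15,"spin":12.7},{"hand":0.0,"x":0.01,"y":0.33,"z":0.15,"spin":14},{"hand":0.0,"x":0.011,"y":0.355,"z":0.15,"spin":15},{"hand":0.0,"x":0.011,"y":0.37,"z":0.15,"spin":15.5},{"hand":0.0,"x":0.011,"y":0.376,"z":0.15,"spin":15.7},{"hand":0.0,"x":0.011,"y":0.376,"z":0.15,"spin":15.7},{"hand":0.0,"x":0.011,"y":0.376,"z":0.15,"spin":15.7}]'
python3 - <<'E'
from h import *
import pickle
c=read_camera("wrist"); pickle.dump(c,open("w2.pkl","wb")); save("w2.png",c["img"]); s=state(); print(s["eef_pos"],s["tcp_rot"],s["joints"].round(2))
print(px(c,[(502.6,369.5,54)]))
E
```

```text
t: 6.03
eef_pos: [482.8, 348.8, 242.5]
tcp_rot: [3.141, -0.0, -0.764]
ft_force: [0.7, -0.3, -0.8]
opening: 0.189
[482.92052153 348.49224198 242.63429452] [ 3.14109396e+00 -1.47815394e-04 -7.64263680e-01] [ 0.51  0.44  1.62 -0.    1.09  1.28]
[[323.59581625 179.9117927 ]]
```

View pics/w2.png

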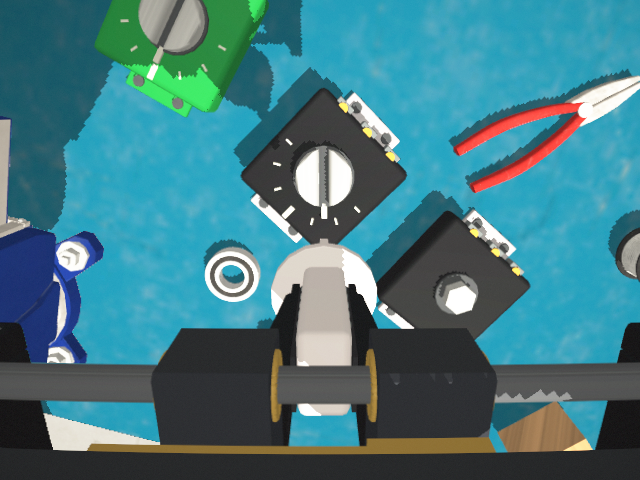

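The slotted screw is at (324,177) with its slot vertical in the image. The pointer is at (324,211), the set mark at (289,211) and the blade tip at (324,241). I'll fit the head circle and the slot line.

```bash
python3 - <<'E'
from h import *
import pickle
c=pickle.load(open("w2.pkl","rb")); im=c["img"]
g=im.min(axis=2); x0,y0=285,135
sub=g[y0:205,x0:365]
m=np.uint8(sub>110)*255; m=cv2.morphologyEx(m,cv2.MORPH_CLOSE,np.ones((13,13)))
n,l,st,ce=cv2.connectedComponentsWithStats(m); k=1+np.argmax(st[1:,4]); 
cn=cv2.findContours(np.uint8(l==k),0,2)[0][0]; e=cv2.fitEllipse(cn); print(e)
u,v=e[0][0]+x0,e[0][1]+y0; C=at(c,u,v,54); print("head px",u,v,"world",C)
for d in((20,0),(0,20)): print(np.linalg.norm(at(c,u+d[0],v+d[1],54)-C))
# slot: dark column per row
L=[]
for y in range(int(v)-20,int(v)+21,3):
    r=g[y,int(u)-12:int(u)+13].astype(float); w=np.clip(130-r,0,None); 
    if w.sum()>0: xx=(w*np.arange(int(u)-12,int(u)+13)).sum()/w.sum(); L.append(at(c,xx,y,54)[:2]); print(y,round(xx,1),end='; ')
L=np.array(L,np.float32); f=cv2.fitLine(L,cv2.DIST_HUBER,0,.01,.01).ravel(); print("\nslot yaw",np.degrees(np.arctan2(f[1],f[0])),f[2:])
s=state(); p=s["eef_pos"]; print("blade tip expected px",px(c,[(p[0],p[1],p[2]+5-90)]), "delta", C-p)
save("crop3.png",cv2.resize(im[130:260,260:390],None,fx=4.5,fy=4.5,interpolation=cv2.INTER_NEAREST))
E
```

```text
((38.9652099609375, 42.99134063720703), (58.19858169555664, 61.63990020751953), 17.019390106201172)
head px 323.9652099609375 177.99134063720703 world [503.89381852 370.41829451  54.        ]
16.17499245883431
16.417948071637394
157 325.7; 160 326.0; 163 326.1; 166 326.1; 169 325.7; 172 326.1; 175 326.5; 178 326.2; 181 326.3; 184 325.8; 187 326.2; 190 326.5; 193 326.6; 196 326.8; 
slot yaw 47.56611 [505.97827 370.006  ]
blade tip expected px [[324.25738225 254.69742437]] delta [  20.97329699   21.92605253 -188.63429452]
```

View pics/crop3.png

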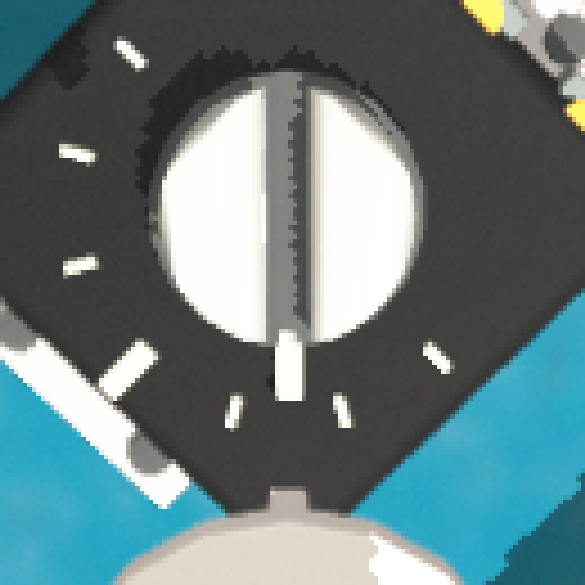

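```bash
python3 -m handwheel '[{"hand":0.0,"x":0.021,"y":0.0218,"z":-0.02,"spin":0},{"hand":0.0,"x":0.021,"y":0.0218,"z":-0.05,"spin":0},{"hand":0.0,"x":0.021,"y":0.0218,"z":-0.08,"spin":0},{"hand":0.0,"x":0.021,"y":0.0218,"z":-0.095,"spin":0},{"hand":0.0,"x":0.021,"y":0.0218,"z":-0.099,"spin":0},{"hand":0.0,"x":0.021,"y":0.0218,"z":-0.099,"spin":0},{"hand":0.0,"x":0.021,"y":0.0218,"z":-0.099,"spin":0},{"hand":0.0,"x":0.021,"y":0.0218,"z":-0.102,"spin":0},{"hand":0.0,"x":0.021,"y":0.0218,"z":-0.104,"spin":0},{"hand":0.0,"x":0.021,"y":0.0218,"z":-0.106,"spin":0},{"hand":0.0,"x":0.021,"y":0.0218,"z":-0.108,"spin":0},{"hand":0.0,"x":0.021,"y":0.0218,"z":-0.108,"spin":0}]'
```

```text
t: 7.08
eef_pos: [503.7, 371.4, 134.5]
tcp_rot: [3.141, -0.0, -0.762]
ft_force: [0.1, -0.1, -1.9]
opening: 0.188
```

```bash
python3 -m handwheel '[{"hand":0.0,"x":0,"y":-0.0005,"z":-0.002,"spin":0},{"hand":0.0,"x":0,"y":-0.0005,"z":-0.004,"spin":0},{"hand":0.0,"x":0,"y":-0.0005,"z":-0.0055,"spin":0},{"hand":0.0,"x":0,"y":-0.0005,"z":-0.0055,"spin":0},{"hand":0.0,"x":0,"y":-0.0005,"z":-0.0055,"spin":0},{"hand":0.0,"x":0,"y":-0.0005,"z":-0.0055,"spin":0}]'
python3 - <<'E'
from h import *
c=read_camera("wrist"); save("w3.png",c["img"]); s=state(); print(s["eef_pos"],s["ft_force"],s["moment"])
save("crop4.png",cv2.resize(c["img"][120:300,220:430],None,fx=3.3,fy=3.3))
E
```

```text
t: 7.58
eef_pos: [503.9, 370.9, 129.2]
tcp_rot: [-3.142, -0.0, -0.762]
ft_force: [-0.3, 0.7, -0.8]
opening: 0.19
[503.87417336 370.96370375 129.2289903 ] [-0.10537746 -0.00327075 -1.00901059] [ 0.010187   -0.00968496  0.02657975]
```

View pics/crop4.png

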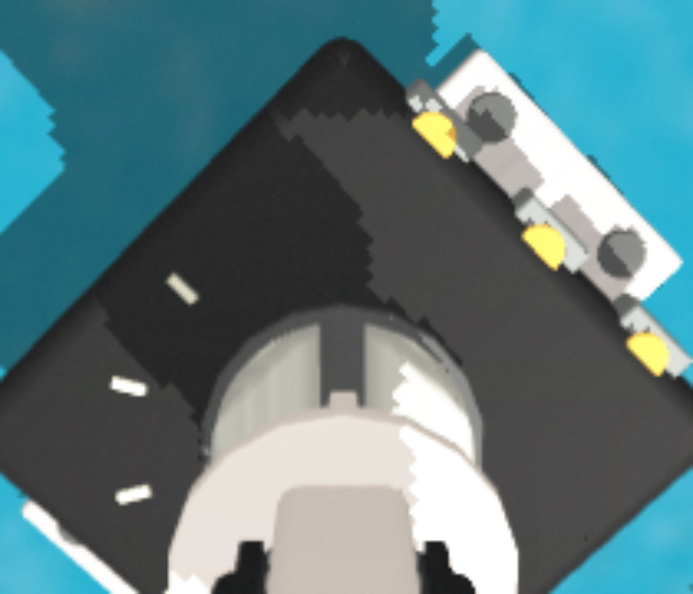

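The blade is in the slot, with no contact force. Next I turn clockwise about 46° plus the play.

```bash
python3 -m handwheel '[{"hand":0,"x":0,"y":0,"z":0,"spin":-0.8},{"hand":0,"x":0,"y":0,"z":0,"spin":-1.6},{"hand":0,"x":0,"y":0,"z":0,"spin":-2.4},{"hand":0,"x":0,"y":0,"z":0,"spin":-3.2},{"hand":0,"x":0,"y":0,"z":0,"spin":-4.0},{"hand":0,"x":0,"y":0,"z":0,"spin":-4.8},{"hand":0,"x":0,"y":0,"z":0,"spin":-5.6},{"hand":0,"x":0,"y":0,"z":0,"spin":-6.4},{"hand":0,"x":0,"y":0,"z":0,"spin":-7.2},{"hand":0,"x":0,"y":0,"z":0,"spin":-8},{"hand":0,"x":0,"y":0,"z":0,"spin":-8.8},{"hand":0,"x":0,"y":0,"z":0,"spin":-9.6},{"hand":0,"x":0,"y":0,"z":0,"spin":-10.2},{"hand":0,"x":0,"y":0,"z":0,"spin":-10.2},{"hand":0,"x":0,"y":0,"z":0,"spin":-10.2},{"hand":0,"x":0,"y":0,"z":0,"spin":-10.2},{"hand":0,"x":0,"y":0,"z":0,"spin":-10.2}]'
python3 - <<'E'
from h import *
import pickle
c=read_camera("wrist"); s=state(); print(s["eef_pos"],s["tcp_rot"],s["moment"],s["joints"].round(2))
t=read_camera("scene"); pickle.dump((c,t),open("w4.pkl","wb"))
a=cv2.resize(c["img"][120:300,220:430],(420,360)); b=cv2.resize(t["img"][250:350,240:350],(380,346)); b=np.vstack([b,np.zeros((14,380,3),np.uint8)])
save("crop5.png",np.hstack([a,b]))
E
```

```text
t: 9.05
eef_pos: [503.9, 370.9, 129.2]
tcp_rot: [-3.142, -0.0, -1.651]
ft_force: [0.0, -0.2, -0.4]
opening: 0.192
[503.85566412 370.93212664 129.22250671] [-3.14154148e+00 -8.24202285e-05 -1.65081683e+00] [-0.03279592  0.04106692  0.07285308] [ 0.53  0.6   1.66 -0.    0.88  2.18]
```

View pics/crop5.png

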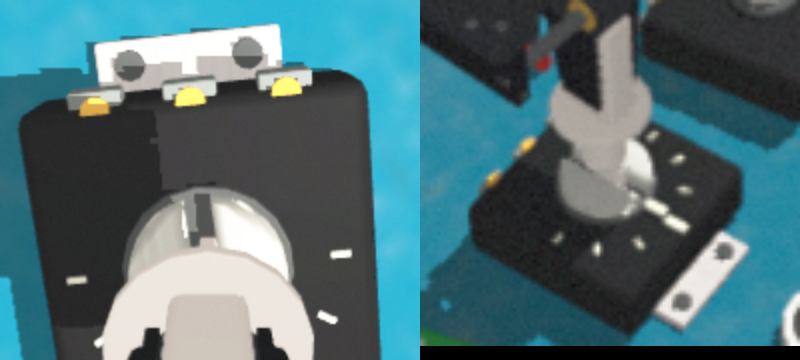

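The pointer looks aligned with the set mark: in the scene crop they are at (655,207) and (676,226). I'll withdraw and check.

```bash
python3 -m handwheel '[{"hand":0,"x":0,"y":0,"z":0.01,"spin":0},{"hand":0,"x":0,"y":0,"z":0.03,"spin":0},{"hand":0,"x":0,"y":0,"z":0.06,"spin":0},{"hand":0,"x":0,"y":0,"z":0.09,"spin":0},{"hand":0,"x":-0.03,"y":0,"z":0.114,"spin":0},{"hand":0,"x":-0.03,"y":0,"z":0.114,"spin":0},{"hand":0,"x":-0.03,"y":0,"z":0.114,"spin":0},{"hand":0,"x":-0.03,"y":0,"z":0.114,"spin":0}]'
python3 - <<'E'
from h import *
import pickle
c=read_camera("wrist"); s=state(); print(s["eef_pos"],s["tcp_rot"])
pickle.dump(c,open("w5.pkl","wb"))
u,v=px(c,[(504,370.4,54)])[0]; print(u,v); u0,v0=int(u)-65,int(v)-50; print(u0,v0)
save("crop6.png",cv2.resize(c["img"][v0:v0+130,u0:u0+130],None,fx=4.5,fy=4.5,interpolation=cv2.INTER_NEAREST))
E
```

```text
t: 9.82
eef_pos: [473.9, 370.9, 243.3]
tcp_rot: [-3.141, 0.0, -1.651]
ft_force: [0.1, 0.0, -0.6]
opening: 0.188
[474.0031932  370.74642908 242.56886004] [ 3.14092985e+00 -6.78341191e-04 -1.65178874e+00]
320.50765694187027 178.54657165811383
255 128
```

View pics/crop6.png

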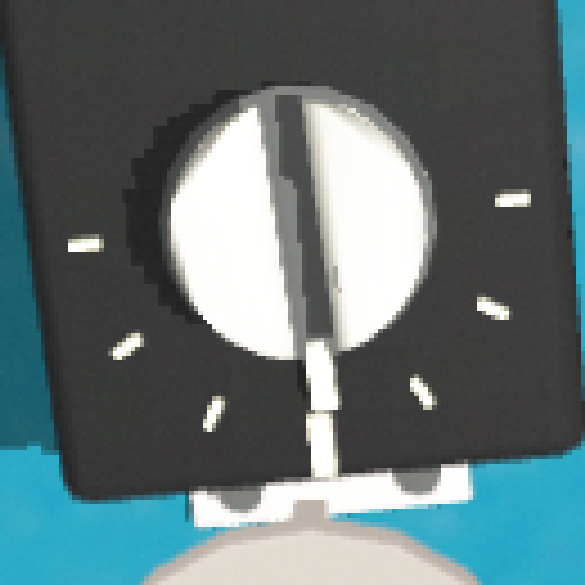

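The pointer at (322,375) is on the line of the set mark at (322,445), within about 3°. Returning the tool to the stand.

```bash
python3 -m handwheel '[{"hand":0,"x":0,"y":-0.03,"z":0,"spin":-0.5},{"hand":0,"x":0,"y":-0.065,"z":0,"spin":-1},{"hand":0,"x":0,"y":-0.1,"z":0,"spin":-1.5},{"hand":0,"x":0,"y":-0.135,"z":0,"spin":-2},{"hand":0,"x":0,"y":-0.17,"z":0,"spin":-2.5},{"hand":0,"x":0,"y":-0.205,"z":0,"spin":-3},{"hand":0,"x":0,"y":-0.24,"z":0,"spin":-3.5},{"hand":0,"x":-0.002,"y":-0.275,"z":0,"spin":-4},{"hand":0,"x":-0.002,"y":-0.31,"z":0,"spin":-4.5},{"hand":0,"x":-0.002,"y":-0.345,"z":0,"spin":-5},{"hand":0,"x":-0.002,"y":-0.375,"z":0,"spin":-5.5},{"hand":0,"x":-0.002,"y":-0.392,"z":0,"spin":-5.5},{"hand":0,"x":-0.002,"y":-0.3972,"z":0,"spin":-5.5},{"hand":0,"x":-0.002,"y":-0.3972,"z":0,"spin":-5.5},{"hand":0,"x":-0.002,"y":-0.3972,"z":0,"spin":-5.5},{"hand":0,"x":-0.002,"y":-0.3972,"z":0,"spin":-5.5}]'
```

```text
t: 11.2
eef_pos: [471.9, -25.4, 242.8]
tcp_rot: [3.141, -0.0, -2.131]
ft_force: [-0.1, -0.0, -0.4]
opening: 0.192
```

```bash
python3 -m handwheel '[{"hand":0,"x":0,"y":-0.0005,"z":-0.03,"spin":0},{"hand":0,"x":0,"y":-0.0005,"z":-0.06,"spin":0},{"hand":0,"x":0,"y":-0.0005,"z":-0.08,"spin":0},{"hand":0,"x":0,"y":-0.0005,"z":-0.09,"spin":0},{"hand":0,"x":0,"y":-0.0005,"z":-0.1,"spin":0},{"hand":0,"x":0,"y":-0.0005,"z":-0.11,"spin":0},{"hand":0,"x":0,"y":-0.0005,"z":-0.12,"spin":0},{"hand":0,"x":0,"y":-0.0005,"z":-0.13,"spin":0},{"hand":0,"x":0,"y":-0.0005,"z":-0.14,"spin":0},{"hand":0,"x":0,"y":-0.0005,"z":-0.147,"spin":0},{"hand":0,"x":0,"y":-0.0005,"z":-0.1485,"spin":0},{"hand":0,"x":0,"y":-0.0005,"z":-0.1485,"spin":0},{"hand":0,"x":0,"y":-0.0005,"z":-0.1485,"spin":0}]'
```

```text
t: 12.28
eef_pos: [472.0, -26.4, 94.9]
tcp_rot: [-3.141, 0.0, -2.131]
ft_force: [0.7, -0.1, -0.8]
opening: 0.184
```

```bash
python3 -m handwheel '[{"hand":0,"x":0,"y":0,"z":-0.0015,"spin":0},{"hand":0,"x":0,"y":0,"z":-0.0015,"spin":0},{"hand":0.08,"x":0,"y":0,"z":-0.0015,"spin":0},{"hand":0.08,"x":0,"y":0,"z":-0.0015,"spin":0},{"hand":0.08,"x":0,"y":0,"z":-0.0015,"spin":0},{"hand":0.08,"x":0,"y":0,"z":-0.0015,"spin":0},{"hand":0.08,"x":0,"y":0,"z":-0.0015,"spin":0},{"hand":0.08,"x":0,"y":0,"z":-0.0015,"spin":0},{"hand":0.08,"x":0,"y":0,"z":-0.0015,"spin":0},{"hand":0.08,"x":0,"y":0,"z":-0.0015,"spin":0},{"hand":0.08,"x":0,"y":0,"z":-0.0015,"spin":0},{"hand":0.08,"x":0,"y":0,"z":0.03,"spin":0},{"hand":0.08,"x":0,"y":0,"z":0.06,"spin":0},{"hand":0.08,"x":0,"y":0,"z":0.1,"spin":0},{"hand":0.08,"x":0,"y":0,"z":0.135,"spin":0},{"hand":0.08,"x":0,"y":0,"z":0.135,"spin":0},{"hand":0.08,"x":0,"y":0,"z":0.135,"spin":0},{"hand":0.08,"x":0,"y":0,"z":0.135,"spin":0}]'
python3 - <<'E'
from h import *
c=read_camera("wrist"); t=read_camera("top"); im=c["img"].astype(int); print(state()["eef_pos"])
w=np.zeros(im.shape[:2],np.uint8); w[225:285,300:356]=(im[225:285,300:356].min(axis=2)>225)*255
n,l,st,ce=cv2.connectedComponentsWithStats(w); k=1+np.argmax(st[1:,4]); ys,xs=np.where(l==k)
print(cv2.minAreaRect(np.array([at(c,x,y,130)[:2] for x,y in zip(xs,ys)],np.float32)))
save("fin.png",np.hstack([cv2.resize(c["img"][150:310,240:400],(390,390)),cv2.resize(t["img"][211:289,219:297],(390,390))]))
E
```

```text
t: 13.78
eef_pos: [471.4, -26.7, 229.2]
tcp_rot: [3.141, -0.0, -2.132]
ft_force: [0.2, -0.2, -1.2]
opening: 0.84
[471.30237558 -26.70199343 228.42475329]
((468.0606689453125, -32.21429443359375), (26.210826873779297, 29.692386627197266), 57.820621490478516)
```

View pics/fin.png

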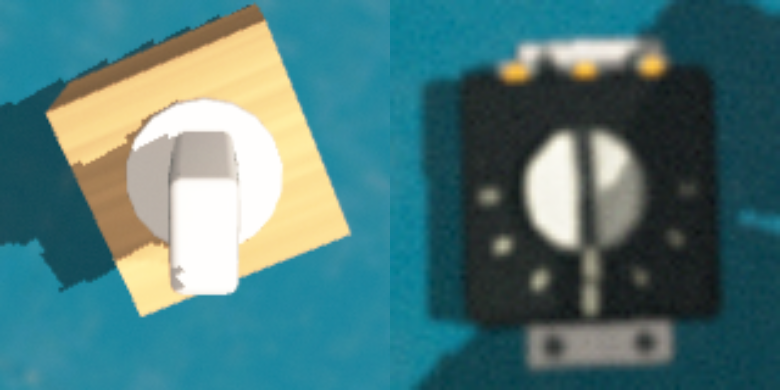

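The flange lies flat and centred on the stand: (204,175) against a stand centre of about (199,173). The handle is upright, and the pointer and set mark are in line. The segmentation rectangle is void because the handle merged with the white flange. Handing in.

```bash
python3 -c "
from cell import job_done; print(job_done())"
```

```text
the job is handed in; nothing more can be done
None
```

I took the tuning tool from its stand and fitted its blade about 9–10 mm into the black trimmer's slot. I turned the screw about 46° clockwise, then put the tool back in its stand and let go. I handed the job in just after 13.8 s of the 58 s allowed.

- **Pointer:** close up after withdrawing the blade, it lay on the set mark to within about 3° by eye. The last top view, taken just before handing in, still showed the two in line.
- **Tool:** the last wrist picture shows it upright, with its flange flat and within about 3 mm of the stand's centre. The gripper was open and about 135 mm above its release height, and the force readings I saw were never more than about 2 N.
- **Failed check:** the automatic measurement of the released handle did not work, because the white handle merged with the white flange in the picture. The tool's final position therefore rests on viewing the picture and on the release pose, which matched the pick-up pose to within about 1 mm sideways.

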